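# Hang the lipped spice bin on the louvered rack and park it against the bumper

### The arm

A 6-joint arm with a two-finger parallel gripper is mounted at the origin on a cart in front of the work surface, level with it; the furniture and walls round the work are solid. World frame = base frame: x ahead of the robot, y to its left, z up, the work surface at z = 0. Lengths are in m, angles in degrees, forces in N, time in s.
With the tool pointing down it reaches from about 0.375 to 0.9 m from the base axis. Payload 3.1 kg.
Tool frame: the origin (TCP) lies at the very end of the fingers, on their centre line; the grasp point (between the pads) lies 19 mm behind it; z points along the fingers, y is the line along which they close (so a half turn about z gives the same grasp; the last joint's range is limited). The gripper opens to 87 mm and grips with 3 to 60 N. Pads are 19 mm wide; open, the fingers measure 117 mm over their backs; the gripper's body (75 mm by 190 mm) begins 51 mm behind the grasp point.
Start: joints at [-77.607, 30.224, 82.088, -0, 67.689, -10.227], TCP at [0.24, -0.577, 0.223] pointing down, gripper open.
Joint ranges: [-176.69, 176.69], [-43.24, 126.21], [12.49, 139.97], [-82, 262], [0, 151.66], [-163.58, 163.58]. Speed limits (degrees/s): [159.86, 159.86, 180, 180, 180, 180].

### API

Orientations are given as a 3x3 rotation matrix whose columns are the frame's x, y, z axes.
In Python, from rig import * gives the robot as it stands.
- The arm moves only by the tool jog_arm, never from a script. Its arguments are lists of equal length, an entry for each row: "delta_pos": the shift along the world's x, y, z in cm, a list of three; "turn": the turn about the world's z in degrees; "grip": the closure, from 0 (fully open) to 1 (shut). In form: {"delta_pos": [[x, y, z], ...], "turn": [turn, ...], "grip": [grip, ...]}. A call has 1 to 12 rows; each row is the pose to reach, as a shift and turn from the pose commanded when the call began; what a row does not reach only later rows make up. A row lasts 1/8 s, in which the tool goes at most 62.5 mm and 10.7 degrees, less where a joint would pass 70% of its speed; a pose out of reach is approached as far as the arm can. A call with a gripper value outside its range is refused whole. The fingers move at their own pace and stop on an object; the grip force is fixed at half the most. Time passes only in rows, so rows that repeat a pose let the fingers close. It gives the time, the measured TCP pose, the force, the opening and the grip force at its end, in the units of the state.
- read_state(): the state, without advancing time (a new reading comes with each control period).
- capture(name): name is "scene" or "top"; returns a dict with "color" (480x640x3 uint8, blue, green, red), "fovy" (degrees; the focal length in pixels is half the picture's height over the tangent of half this angle, whatever the lens; pixels are square), "cx", "cy" (the principal point, pixels), "camera_from_world" (4x4, takes a point from world to camera coordinates). Camera axes: x right, y up, looking along -z (the intrinsics and any distortion apply to the point x, -y, -z); pixel columns grow to the right and rows downward; lengths in m; the calibration is good to about 2 mm. A picture is of the moment at which its call begins. There is no depth.
- hand_in(): hands the job in; it is judged then, once.
The state is a dict: "time_s": time; "joint_positions": joint angles; "qvel": joint speeds; "tau": joint torques, N m; "position": TCP position; "tcp_rot": TCP orientation; "force": force on the tool from outside, world axes, zero at the start; "moment": the same for the moment, N m; "opening": opening from 0.0 (shut) to 1.0 (fully open); "grasp_force": force on a finger pad.
Only numpy, scipy, OpenCV 4.12 (cv2) and the standard library are available. Lean on these libraries where they do the work, as an engineer would, in place of code of your own. Each camera call takes 0.05 s, during which the arm holds its last target. There are 200 camera calls.

### The job

Pick up the empty lipped bin by its grab bar and hook its rear lip over the top edge of the louvered rail, near the rail's left end and well clear of the bumper. Keep it hooked and slide it along the rail to the right until it presses lightly on the spring bumper, then let go so that it hangs level, lip fully down and up against the bumper. Be gentle with the rail and bumper, and leave the jars, tin, dish and bottle alone.

Things in the scene. Friction and masses are not known exactly. Their poses are not given: they have to be found in the camera images.
- bin_center (a point): Loose grey lipped bin, 90 (x) x 100 (y) x 60 mm, 0.2-0.4 kg; point: its centre, 57.5 mm above its underside. +x: rear (lip), +z: up. Grab bar along y, 12 (x) x 94 x 18 mm, centre 47.5 mm above the point. Rear wall's back x +45; lip: flange, underside 18.5 mm above the point, then a tongue 4 mm thick, 90 mm wide, down to 14 mm below the flange; its front face slants from x +55 (top) to +59 (tip).
- rack: Fixed dark stand, foot 150 x 300 x 8 mm, two posts behind; origin on the worktop below the rail's top edge. +x: away from the front, y: along the rail (+y left end). It carries the aluminium louvered rail plate: upright top edge 4 mm thick, centred on x = 0, 22 mm deep, free behind; below it a face at x -5.5 down to 86 mm under the edge. Hung, the bin has its x axis along the rack's x.
- rail_nominal (a point): Point on the rack 165 mm above the worktop: nominal middle of the rail's top edge (280 mm long, along y). The rail is clamped on the posts by hand and is not measured: its real edge lies up to 6 mm higher or lower and up to 20 mm left or right of this point (never fore or aft), so touch must find it. A hooked bin's point is 53 mm in front of the edge (x) and 18.5 mm below it.
- jar_front: Loose glass jar with grey cap, 61 mm wide, 102 mm high, near the robot; origin under its centre. Bystander.
- jar_left: Loose glass jar with blue cap, 60 mm wide, 110 mm high, at the back left; origin under its centre. Bystander.
- tin_left: Loose green box-shaped tin, 34 x 45 x 103 mm, at the back left; origin under its centre. Bystander.
- dish: Loose shallow orange dish, 140 mm wide, 29 mm high, right of the rack near the robot; origin under its centre. Bystander.
- mustard: Loose slim bottle with yellow cap, 52 mm wide, 207 mm high, at the right; origin under its centre. Bystander.
- jar_right: Loose jar with black cap, 45 mm wide, 102 mm high, at the right; origin under its centre. Bystander.
- bumper_nominal (a point): Point on the rack: nominal centre of the spring bumper's rubber face (20 mm disc facing +y), 100 mm right of the rail's middle. It shifts left or right with the rail (up to 20 mm, unmeasured). It gives way 1 mm per 2.2 N, 12 mm at most, and springs back. A bin touching it has its point 50 mm left of the face. Press lightly: about 3 to 8 N; more than 20 N on rail or bumper is too much.

How it is judged (in metres and radians):
On the way, in this order (a step that is already met when the one before it is completed fails the run):
1. the bin's lip is hooked over the rail, its side more than 25 mm clear of the bumper (x of bin_center in the frame of rail between -0.0575 and -0.046 m and z of bin_center in the frame of rail between -0.022 and -0.014 m and y of bin_center in the frame of rail above -0.025 m), for 0.2 s.
2. still hooked, the bin presses on the bumper with more than 1.5 N (x of bin_center in the frame of rail between -0.0575 and -0.046 m and z of bin_center in the frame of rail between -0.022 and -0.014 m and contact force between bin and bumper above 1.5 N), for 0.2 s.
At the end, for the whole second after the job is handed in: The bin hangs on the rail by its lip, lip down to within 3 mm, level within 4.5 degrees, its right side within about 4.5 mm of the bumper's face, released and at rest (x of bin_center in the frame of rail between -0.0575 and -0.046 m and z of bin_center in the frame of rail between -0.022 and -0.0155 m and y of bin_center in the frame of rail below -0.0455 m and angle between bin_center's own z axis and vertical below 0.08 rad and linear speed of bin below 0.01 m/s and contact force between the fingers and bin below 0.05 N); the robot touches nothing.
It fails at once if the bin is pushed on the rail or its bumper with more than 20 N (contact force between bin and rail above 20 N).
It fails at once if a jar, tin, dish or bottle is moved more than 20 mm (distance of any of jar_front, jar_left, tin_left, dish, mustard, jar_right from where it was at the start of the episode above 0.02 m).
It also fails if it takes over 72 s, if anything falls off the work surface, if the arm or the gripper's body presses on something with over 40 N, if the wrist force passes 120 N, or if a joint passes its speed limit or range.

## Working session

There is one attempt and no reset: what is moved stays moved. The work goes in short steps, Python scripts to look and compute and a tool call to move; the robot and the scene stay as the last step left them, time stands still between calls to the robot, and variables do not carry over. Pictures are saved under pics/ and viewed, at most 10 in all, crops included, and the job is handed in when it is done.

Besides the shell and the picture viewer there is one more tool, called by a JSON object that holds its "name" and its "arguments", one argument or row to a line. jog_arm: Moves the arm, as the interface text tells. Its arguments: {"type":"object","properties":{"delta_pos":{"type":"array"},"turn":{"type":"array"},"grip":{"type":"array"}},"required":["delta_pos","turn","grip"]}

```bash
mkdir -p pics
python3 - <<'E'
from rig import *
import cv2,numpy as np
s=read_state();print(s['time_s'],s['position'],s['tcp_rot'],s['force'],s['opening'])
for n in ('scene','top'):
    c=capture(n);cv2.imwrite(f'pics/{n}0.png',c['color']);print(n,{k:v for k,v in c.items() if k!='color'})
E
ls
```

```text
0.0 [ 0.24025146 -0.57616903  0.2215559 ] [[ 9.23078730e-01  3.84610731e-01 -4.94031672e-04]
 [ 3.84610864e-01 -9.23076269e-01  2.16453220e-03]
 [ 3.76473400e-04 -2.18804358e-03 -9.99997535e-01]] [ 0.85977511 -0.61068601  0.22147649] 1.0011963864748445
scene {'fovy': 42.05558406899231, 'cx': 313.5073689358999, 'cy': 239.42024127621224, 'camera_from_world': array([[-0.42567644, -0.90486585,  0.00416562, -0.01898802],
       [ 0.46818156, -0.21630274,  0.85674918, -0.40152992],
       [-0.77434204,  0.36664821,  0.51571649, -1.13471895],
       [ 0.        ,  0.        ,  0.        ,  1.        ]])}
top {'fovy': 54.30284718765426, 'cx': 328.6626743802056, 'cy': 232.3103065808107, 'camera_from_world': array([[-2.99910980e-02, -9.99548141e-01, -2.01215922e-03,
        -2.08556522e-01],
       [ 9.98913210e-01, -3.00437805e-02,  3.56338458e-02,
        -5.03468594e-01],
       [-3.56781972e-02, -9.41274257e-04,  9.99362887e-01,
        -1.08179201e+00],
       [ 0.00000000e+00,  0.00000000e+00,  0.00000000e+00,
         1.00000000e+00]])}
pics
```

View pics/scene0.png

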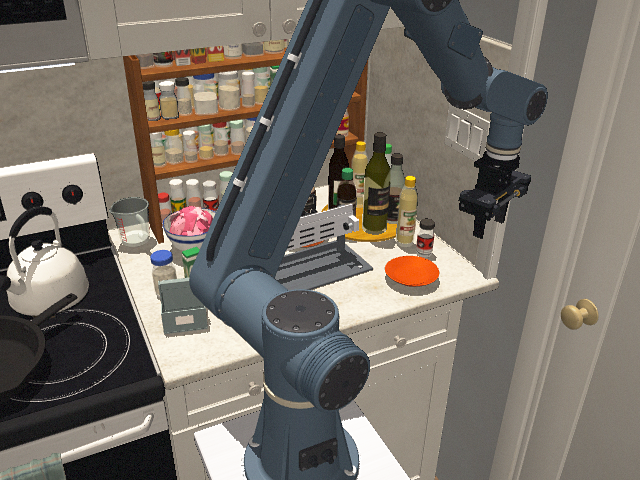

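View pics/top0.png

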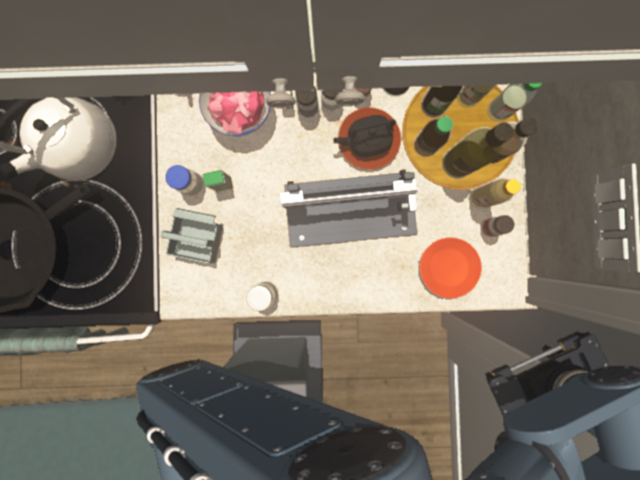

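The top view shows the bin at about (193,237), with its lip up-image (+x). The rail's white edge runs (282,200)–(415,188), the bumper is near (405,210), the front jar is at (261,297) and the dish at (450,268). I'll zoom in for exact pixels.

```bash
cat > h.py <<'E'
import numpy as np
def ray(c,u,v):
    f=240/np.tan(np.radians(c['fovy']/2));T=c['camera_from_world'];R=T[:3,:3]
    return -R.T@T[:3,3], R.T@np.array([(u-c['cx'])/f,-(v-c['cy'])/f,-1])
def onz(c,u,v,z):
    o,d=ray(c,u,v);return o+d*(z-o[2])/d[2]
def proj(c,p):
    f=240/np.tan(np.radians(c['fovy']/2));q=c['camera_from_world']@np.append(p,1)
    return c['cx']-f*q[0]/q[2], c['cy']+f*q[1]/q[2]
E
python3 - <<'E'
import cv2,numpy as np
im=cv2.imread('pics/top0.png')
a=cv2.resize(im[200:275,155:230],(600,600)[:2],interpolation=cv2.INTER_CUBIC)
cv2.imwrite('pics/binz.png',a)
b=cv2.resize(im[165:255,275:425],(800,480),interpolation=cv2.INTER_CUBIC)
cv2.imwrite('pics/railz.png',b)
E
```

```text
(no output)
```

View pics/binz.png

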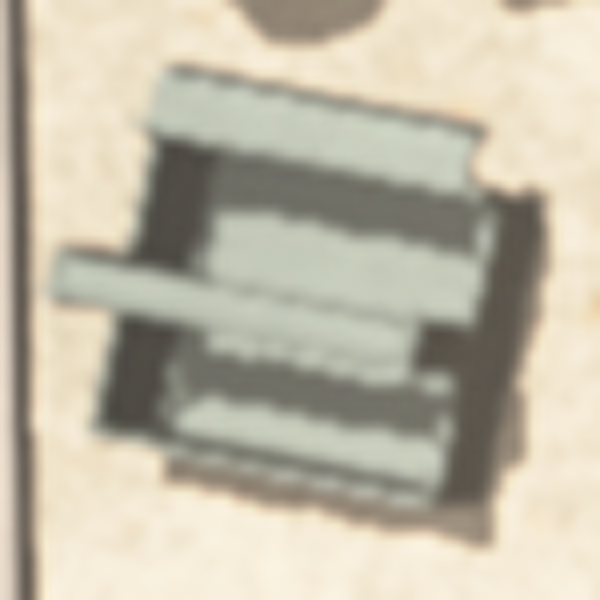

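View pics/railz.png

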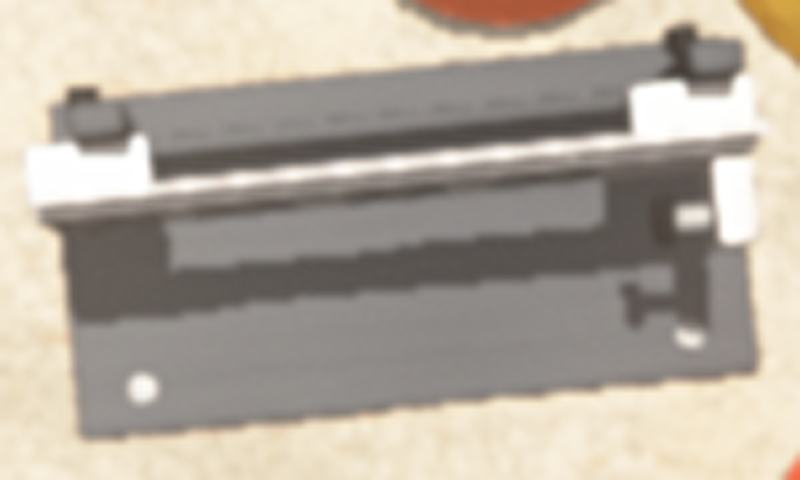

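Zoomed pixels:
- **Bin:** the grab bar runs from (56,274) to (415,353). The lip flange corners are (170,65), (485,128), (470,193) and (150,135).
- **Rack:** the foot's front corners are (80,437) and (758,370). The rail's top edge line runs about (40,210) to (765,128), and the bumper is the light blob at about (692,215).

Run:
```python
from rig import *
from h import *
c=capture('top')
B=lambda x,y,z:onz(c,155+(x+.5)/8-.5,200+(y+.5)/8-.5,z)
Q=lambda x,y,z:onz(c,275+(x+.5)/5.3333-.5,165+(y+.5)/5.3333-.5,z)
np.set_printoptions(precision=4,suppress=True)
ang=lambda d:np.degrees(np.arctan2(d[1],d[0]))
p,q=B(56,274,.114),B(415,353,.114);d=p-q;print('bar',(p+q)/2,np.linalg.norm(d),'xaxis ang',ang(d)-90)
k=[B(*t,.079) for t in((170,65),(485,128),(470,193),(150,135))]
print('lip',np.array(k),np.linalg.norm(k[0]-k[1]),ang(k[0]-k[1])-90,ang(k[3]-k[2])-90)
f=[Q(*t,.008) for t in((80,437),(758,370),(743,40),(50,100))]
print('foot',np.array(f),[np.linalg.norm(f[i]-f[(i+1)%4]) for i in range(4)],ang(f[0]-f[1])-90,ang(f[3]-f[2])-90,np.mean(f,0))
r=[Q(40,207,.165),Q(765,128,.165)];d=r[0]-r[1];print('rail',r,np.linalg.norm(d),ang(d)-90,(r[0]+r[1])/2)
print('bump',Q(692,215,.14),Q(675,215,.14))
for n,u,v in(('jarf',261,297),):print(n,onz(c,u,v,.1))
for n,u,v,z in(('jarleft',178,178,.11),('tin',215,179,.103)):print(n,onz(c,u,v,z))
```

```text
bar [0.4888 0.0812 0.114 ] 0.09703598438362059 xaxis ang -14.096652939162425
lip [[0.5583 0.1087 0.079 ]
 [0.5385 0.023  0.079 ]
 [0.5209 0.0275 0.079 ]
 [0.5394 0.1145 0.079 ]] 0.08796578977905328 -13.033085569686008 -11.989964982861153
foot [[ 0.4666 -0.1316  0.008 ]
 [ 0.487  -0.4286  0.008 ]
 [ 0.6321 -0.4274  0.008 ]
 [ 0.6148 -0.1224  0.008 ]] [np.float64(0.29771949071365306), np.float64(0.14509110141409992), np.float64(0.30541796323862497), np.float64(0.14849699625609983)] 3.9226086739526522 3.2356744355007976 [ 0.5501 -0.2775  0.008 ]
rail [array([ 0.5521, -0.1323,  0.165 ]), array([ 0.5736, -0.4052,  0.165 ])] 0.2737461013967641 4.507671217874801 [ 0.5628 -0.2688  0.165 ]
bump [ 0.5439 -0.3807  0.14  ] [ 0.5441 -0.3742  0.14  ]
jarf [ 0.3605 -0.0758  0.1   ]
jarleft [0.6184 0.0927 0.11  ]
tin [0.615  0.0159 0.103 ]
```

The sizes check out: bar 97 mm against 94, foot 298–305 x 145–148 mm against 300 x 150. The bin is at about (0.489, 0.081) with yaw about -13°, and the rack yaw is about +4°. Moving above the bin.

{"name": "jog_arm", "arguments": {
  "delta_pos": [
    [4,11,0],
    [8,22,0],
    [12,33,0],
    [16,44,0],
    [20,54,0],
    [23,61,0],
    [24.9,65.8,-1],
    [24.9,65.8,-2],
    [24.9,65.8,-2],
    [24.9,65.8,-2],
    [24.9,65.8,-2],
    [24.9,65.8,-2]
  ],
  "turn": [9,18,27,36,45,54,54.5,54.5,54.5,54.5,54.5,54.5],
  "grip": [0.2,0.4,0.5,0.5,0.5,0.5,0.5,0.5,0.5,0.5,0.5,0.5]
}}

```text
time_s: 1.65
position: [0.4899, 0.0843, 0.2022]
tcp_rot: [[0.218, 0.976, 0.0], [0.976, -0.218, 0.0], [0.0, -0.0, -1.0]]
force: [0.5, -0.7, -0.1]
opening: 0.498
grasp_force: 0.0
```

Run:
```python
from rig import *
import cv2,numpy as np
s=read_state();print(s['time_s'],s['position'],np.degrees(np.arctan2(s['tcp_rot'][1][1],s['tcp_rot'][0][1])),s['tcp_rot'][2],s['force'],s['opening'])
t=capture('top')['color'];a=cv2.resize(t[150:330,120:440],(800,450),interpolation=cv2.INTER_CUBIC)
cv2.imwrite('pics/t1.png',a);cv2.imwrite('pics/s1.png',capture('scene')['color'])
```

```text
1.65 [0.48990102 0.08429723 0.2022041 ] -12.607374808229778 [ 4.58496946e-04 -3.90087127e-05 -9.99999894e-01] [ 0.48117429 -0.71999884 -0.06831718] 0.4981976069254274
```

View pics/s1.png

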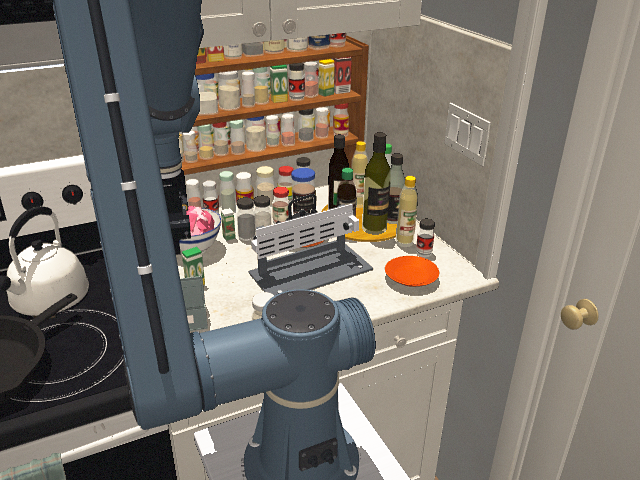

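The scene view shows the rail unobstructed, with its top edge about (255,240) to (357,208). The bin is hidden behind the arm. Descending and closing on the bar.

{"name": "jog_arm", "arguments": {
  "delta_pos": [
    [0,0,-4],
    [0,0,-8],
    [0,0,-10.5],
    [0,0,-11.5],
    [0,0,-11.5],
    [0,0,-11.5],
    [0,0,-11.5],
    [0,0,-11.5],
    [0,0,-11.5],
    [0,0,-11.5]
  ],
  "turn": [0,0,0,0,0,0,0,0,0,0],
  "grip": [0.5,0.5,0.5,0.5,1,1,1,1,1,1]
}}

```text
time_s: 3.0
position: [0.4905, 0.0811, 0.088]
tcp_rot: [[0.223, 0.975, 0.002], [0.975, -0.223, -0.0], [0.0, 0.002, -1.0]]
force: [2.4, 0.5, 2.5]
opening: 0.136
grasp_force: 30.0
```

Run:
```python
from rig import *
from h import *
import cv2
c=capture('scene');im=c['color']
a=cv2.resize(im[190:310,235:395],(800,600),interpolation=cv2.INTER_CUBIC);cv2.imwrite('pics/railS.png',a)
```

```text
(no output)
```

View pics/railS.png

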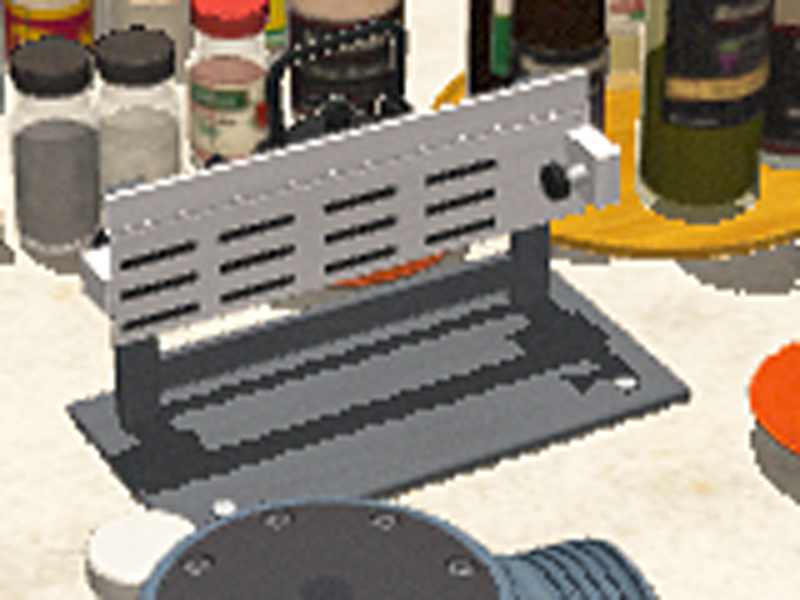

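The scene crop shows the rail's top-left corner at (107,199) and top-right at (587,72), with the black bumper face at (556,182) on a bracket to its right. The bar is gripped (opening 11.8 mm).

Run:
```python
from rig import *
from h import *
np.set_printoptions(precision=4,suppress=True)
c=capture('scene');t=capture('top')
S=lambda x,y,z:onz(c,235+(x+.5)/5-.5,190+(y+.5)/5-.5,z)
Q=lambda x,y,z:onz(t,275+(x+.5)/5.3333-.5,165+(y+.5)/5.3333-.5,z)
for z in(.157,.161,.165,.169,.173):
    a,b=S(107,199,z),S(587,72,z);d=a-b
    p,q=Q(150,186,z),Q(630,143,z);e=p-q
    m=(a+b)/2; xt=q[0]+(m[1]-q[1])*e[0]/e[1]
    print(z,a[:2],b[:2],np.linalg.norm(d),np.degrees(np.arctan2(-d[0],d[1])),'mid',m[:2],'top x at mid y',xt,np.degrees(np.arctan2(-e[0],e[1])))
for z in(.12,.13,.14,.15):print('bump',z,S(556,182,z)[:2],Q(675,215,z)[:2],Q(655,215,z)[:2])
```

```text
0.157 [ 0.5635 -0.1289] [ 0.5827 -0.4071] 0.27890999777453285 3.948608744865454 mid [ 0.5731 -0.268 ] top x at mid y 0.5652006833391695 3.4046653927598967
0.161 [ 0.557  -0.1266] [ 0.5761 -0.4034] 0.2774653974375624 3.9486087448655214 mid [ 0.5665 -0.265 ] top x at mid y 0.5645778391676876 3.404665392759916
0.165 [ 0.5504 -0.1243] [ 0.5694 -0.3997] 0.276020797100592 3.948608744865496 mid [ 0.5599 -0.262 ] top x at mid y 0.5639549949962056 3.404665392759936
0.169 [ 0.5439 -0.122 ] [ 0.5628 -0.3959] 0.2745761967636215 3.948608744865519 mid [ 0.5533 -0.259 ] top x at mid y 0.5633321508247235 3.404665392759887
0.173 [ 0.5374 -0.1197] [ 0.5562 -0.3922] 0.27313159642665097 3.948608744865448 mid [ 0.5468 -0.256 ] top x at mid y 0.5627093066532416 3.4046653927599073
bump 0.12 [ 0.5425 -0.3687] [ 0.5459 -0.3773] [ 0.5461 -0.3695]
bump 0.13 [ 0.5271 -0.3603] [ 0.545  -0.3757] [ 0.5452 -0.368 ]
bump 0.14 [ 0.5118 -0.3519] [ 0.5441 -0.3742] [ 0.5443 -0.3665]
bump 0.15 [ 0.4964 -0.3435] [ 0.5432 -0.3726] [ 0.5434 -0.365 ]
```

The two views agree at edge z ≈ 0.162, mid (0.5645, -0.264) and yaw ≈ 3.7°. The length is 277 mm against 280 given, so this is consistent. I'll lift, then carry the bin to above the hooking spot.

{"name": "jog_arm", "arguments": {
  "delta_pos": [
    [0,0,3],
    [0,0,7],
    [0,0,11],
    [0,-4,12.7],
    [0,-9,12.7],
    [0.5,-14,12.7],
    [1,-19,12.7],
    [1.5,-24,12.7],
    [1.8,-28,12.7],
    [1.8,-29.9,12.7],
    [1.8,-29.9,12.7],
    [1.8,-29.9,12.7]
  ],
  "turn": [0,0,0,0,3,6,9,12,15,16.6,16.6,16.6],
  "grip": [1,1,1,1,1,1,1,1,1,1,1,1]
}}

```text
time_s: 4.65
position: [0.5063, -0.2162, 0.2136]
tcp_rot: [[-0.065, 0.998, -0.003], [0.998, 0.065, 0.003], [0.003, -0.003, -1.0]]
force: [-0.1, 0.2, -2.5]
opening: 0.134
grasp_force: 30.0
```

{"name": "jog_arm", "arguments": {
  "delta_pos": [
    [0,0,0],
    [0,0,0],
    [0,0,0],
    [0,0,0]
  ],
  "turn": [0,0,0,0],
  "grip": [1,1,1,1]
}}

```text
time_s: 5.15
position: [0.5075, -0.2177, 0.2146]
tcp_rot: [[-0.065, 0.998, 0.0], [0.998, 0.065, -0.0], [-0.0, 0.0, -1.0]]
force: [0.0, -0.2, -2.3]
opening: 0.135
grasp_force: 30.0
```

Run:
```python
from rig import *
import cv2,numpy as np
s=read_state();print(s['time_s'],s['position'],np.degrees(np.arctan2(s['tcp_rot'][1][1],s['tcp_rot'][0][1])),s['tcp_rot'][2],s['force'],s['moment'])
t=capture('top')['color'];v=capture('scene')['color']
a=cv2.resize(t[160:250,270:430],(800,450),interpolation=cv2.INTER_CUBIC);b=cv2.resize(v[190:310,235:395],(800,600),interpolation=cv2.INTER_CUBIC)
cv2.imwrite('pics/t2.png',a);cv2.imwrite('pics/s2.png',b)
```

```text
5.15 [ 0.50746364 -0.21768376  0.21462676] 3.7379818238852116 [-3.44963033e-05  7.38120998e-05 -9.99999997e-01] [ 0.02274503 -0.16964338 -2.32174546] [-0.00894828 -0.0745099   0.04472907]
```

View pics/s2.png

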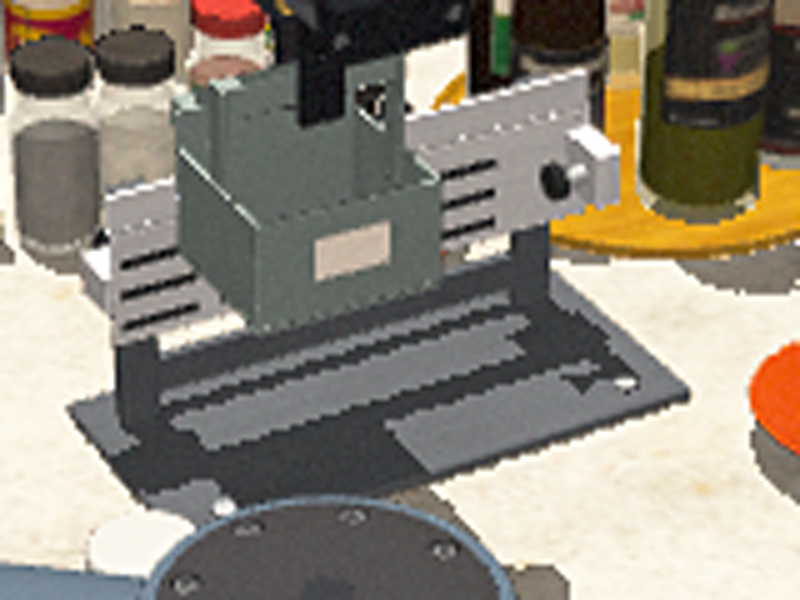

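View pics/t2.png

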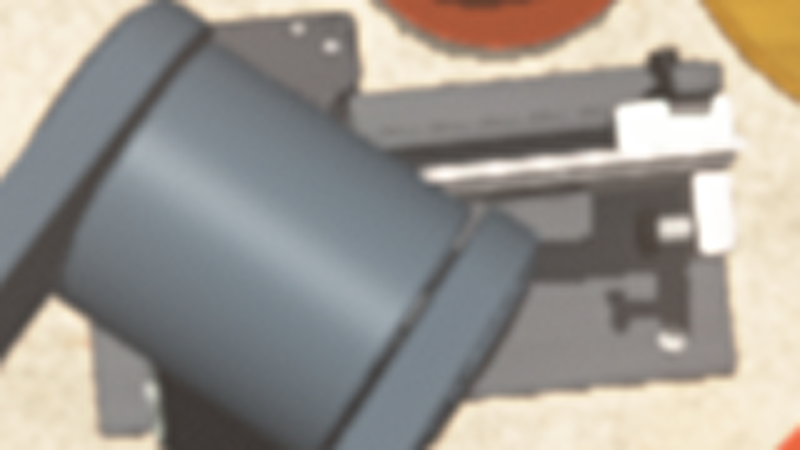

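The scene view shows the bin level in the grip in front of and above the rail's left half (front face about (350,270)), well left of the bumper at (556,182). The top view is blocked by the arm. Lowering in stages with force checks.

{"name": "jog_arm", "arguments": {
  "delta_pos": [
    [0.05,0,-1],
    [0.05,0,-1.8],
    [0.05,0,-2.2],
    [0.05,0,-2.4],
    [0.05,0,-2.4]
  ],
  "turn": [0,0,0,0,0],
  "grip": [1,1,1,1,1]
}}

```text
time_s: 5.88
position: [0.5079, -0.2179, 0.1904]
tcp_rot: [[-0.065, 0.998, -0.0], [0.998, 0.065, 0.0], [0.0, -0.0, -1.0]]
force: [-0.2, 0.0, -3.2]
opening: 0.136
grasp_force: 30.0
```

{"name": "jog_arm", "arguments": {
  "delta_pos": [
    [0,0,-0.1],
    [0,0,-0.2],
    [0,0,-0.3],
    [0,0,-0.4],
    [0,0,-0.4]
  ],
  "turn": [0,0,0,0,0],
  "grip": [1,1,1,1,1]
}}

```text
time_s: 6.5
position: [0.5078, -0.2178, 0.1864]
tcp_rot: [[-0.065, 0.998, -0.0], [0.998, 0.065, 0.0], [0.0, -0.0, -1.0]]
force: [0.5, 0.1, -2.9]
opening: 0.133
grasp_force: 30.0
```

{"name": "jog_arm", "arguments": {
  "delta_pos": [
    [0,0,-0.1],
    [0,0,-0.2],
    [0,0,-0.3],
    [0,0,-0.3]
  ],
  "turn": [0,0,0,0],
  "grip": [1,1,1,1]
}}

```text
time_s: 7.0
position: [0.5078, -0.2178, 0.1834]
tcp_rot: [[-0.065, 0.998, -0.0], [0.998, 0.065, 0.0], [0.0, -0.0, -1.0]]
force: [-0.7, 0.5, -2.8]
opening: 0.137
grasp_force: 30.0
```

{"name": "jog_arm", "arguments": {
  "delta_pos": [
    [0,0,-0.1],
    [0,0,-0.2],
    [0,0,-0.3],
    [0,0,-0.3]
  ],
  "turn": [0,0,0,0],
  "grip": [1,1,1,1]
}}

```text
time_s: 7.5
position: [0.5079, -0.2179, 0.1805]
tcp_rot: [[-0.065, 0.998, 0.0], [0.998, 0.065, 0.0], [0.0, 0.0, -1.0]]
force: [0.6, -0.3, -2.9]
opening: 0.137
grasp_force: 30.0
```

{"name": "jog_arm", "arguments": {
  "delta_pos": [
    [0,0,-0.1],
    [0,0,-0.2],
    [0,0,-0.2]
  ],
  "turn": [0,0,0],
  "grip": [1,1,1]
}}

```text
time_s: 7.88
position: [0.5082, -0.218, 0.1786]
tcp_rot: [[-0.065, 0.998, 0.001], [0.998, 0.065, -0.0], [-0.0, 0.001, -1.0]]
force: [1.1, 0.3, -2.0]
opening: 0.135
grasp_force: 30.0
```

{"name": "jog_arm", "arguments": {
  "delta_pos": [
    [0,0,-0.1],
    [0,0,-0.2],
    [0,0,-0.2]
  ],
  "turn": [0,0,0],
  "grip": [1,1,1]
}}

```text
time_s: 8.25
position: [0.5085, -0.2181, 0.1768]
tcp_rot: [[-0.065, 0.998, 0.001], [0.998, 0.065, -0.001], [-0.001, 0.001, -1.0]]
force: [0.9, 0.2, -1.0]
opening: 0.131
grasp_force: 30.0
```

{"name": "jog_arm", "arguments": {
  "delta_pos": [
    [0.05,0,-0.1],
    [0.1,0,-0.2],
    [0.1,0,-0.2]
  ],
  "turn": [0,0,0],
  "grip": [1,1,1]
}}

```text
time_s: 8.62
position: [0.5089, -0.218, 0.1748]
tcp_rot: [[-0.065, 0.998, 0.0], [0.998, 0.065, -0.0], [-0.0, 0.0, -1.0]]
force: [0.8, 1.1, 1.1]
opening: 0.138
grasp_force: 30.1
```

{"name": "jog_arm", "arguments": {
  "delta_pos": [
    [0,0,-0.1],
    [0,0,-0.1],
    [0,0,-0.1]
  ],
  "turn": [0,0,0],
  "grip": [1,1,1]
}}

```text
time_s: 9.0
position: [0.5087, -0.2179, 0.1741]
tcp_rot: [[-0.065, 0.998, -0.0], [0.998, 0.065, -0.0], [-0.0, -0.0, -1.0]]
force: [-2.2, 0.8, 5.0]
opening: 0.131
grasp_force: 30.3
```

Seated: contact at TCP z ≈ 0.1743 puts the edge at about 0.162, which matches vision. I'll relieve the load slightly and slide right.

{"name": "jog_arm", "arguments": {
  "delta_pos": [
    [0,0,0.06],
    [0,0,0.06],
    [0.03,-0.5,0.06],
    [0.1,-1.5,0.06],
    [0.16,-2.5,0.06],
    [0.23,-3.5,0.06],
    [0.29,-4.5,0.06],
    [0.35,-5.5,0.06],
    [0.42,-6.5,0.06],
    [0.45,-7,0.06],
    [0.45,-7,0.06]
  ],
  "turn": [0,0,0,0,0,0,0,0,0,0,0],
  "grip": [1,1,1,1,1,1,1,1,1,1,1]
}}

```text
time_s: 10.38
position: [0.5136, -0.2867, 0.1741]
tcp_rot: [[-0.065, 0.998, 0.0], [0.998, 0.065, 0.003], [0.003, 0.0, -1.0]]
force: [0.7, 4.3, 4.8]
opening: 0.134
grasp_force: 30.4
```

{"name": "jog_arm", "arguments": {
  "delta_pos": [
    [0,0,0.05],
    [0,0,0.05],
    [0,0,0.05],
    [0.03,-0.5,0.05],
    [0.06,-1,0.05],
    [0.06,-1,0.05]
  ],
  "turn": [0,0,0,0,0,0],
  "grip": [1,1,1,1,1,1]
}}

```text
time_s: 11.12
position: [0.5144, -0.2983, 0.1745]
tcp_rot: [[-0.065, 0.998, 0.001], [0.998, 0.065, -0.0], [-0.0, 0.001, -1.0]]
force: [2.6, 3.2, 1.6]
opening: 0.136
grasp_force: 30.2
```

{"name": "jog_arm", "arguments": {
  "delta_pos": [
    [0.01,-0.2,0],
    [0.03,-0.4,0],
    [0.03,-0.4,0]
  ],
  "turn": [0,0,0],
  "grip": [1,1,1]
}}

```text
time_s: 11.5
position: [0.5145, -0.3015, 0.1745]
tcp_rot: [[-0.065, 0.998, 0.0], [0.998, 0.065, 0.001], [0.001, 0.0, -1.0]]
force: [2.2, 4.4, 1.5]
opening: 0.133
grasp_force: 30.2
```

{"name": "jog_arm", "arguments": {
  "delta_pos": [
    [0.05,0,0.03],
    [0.08,0,0.03],
    [0.1,-0.2,0.03],
    [0.12,-0.4,0.03],
    [0.12,-0.4,0.03],
    [0.12,-0.4,0.03]
  ],
  "turn": [0,0,0,0,0,0],
  "grip": [1,1,1,1,1,1]
}}

```text
time_s: 12.25
position: [0.5153, -0.3065, 0.1748]
tcp_rot: [[-0.065, 0.998, -0.0], [0.998, 0.065, -0.001], [-0.001, -0.0, -1.0]]
force: [0.5, 0.6, 0.2]
opening: 0.132
grasp_force: 30.0
```

{"name": "jog_arm", "arguments": {
  "delta_pos": [
    [0.01,-0.2,0],
    [0.03,-0.4,0],
    [0.03,-0.4,0],
    [0.03,-0.4,0]
  ],
  "turn": [0,0,0,0],
  "grip": [1,1,1,1]
}}

```text
time_s: 12.75
position: [0.5157, -0.3102, 0.1749]
tcp_rot: [[-0.065, 0.998, -0.0], [0.998, 0.065, -0.001], [-0.001, -0.0, -1.0]]
force: [0.2, 1.4, -0.2]
opening: 0.134
grasp_force: 30.0
```

{"name": "jog_arm", "arguments": {
  "delta_pos": [
    [0.01,-0.1,0],
    [0.02,-0.3,0],
    [0.02,-0.3,0]
  ],
  "turn": [0,0,0],
  "grip": [1,1,1]
}}

```text
time_s: 13.12
position: [0.5161, -0.3132, 0.1749]
tcp_rot: [[-0.065, 0.998, 0.0], [0.998, 0.065, -0.0], [-0.0, 0.0, -1.0]]
force: [0.1, 1.6, -0.9]
opening: 0.134
grasp_force: 30.0
```

{"name": "jog_arm", "arguments": {
  "delta_pos": [
    [0.01,-0.1,0],
    [0.02,-0.3,0],
    [0.02,-0.3,0]
  ],
  "turn": [0,0,0],
  "grip": [1,1,1]
}}

```text
time_s: 13.5
position: [0.5163, -0.3163, 0.175]
tcp_rot: [[-0.065, 0.998, 0.0], [0.998, 0.065, -0.001], [-0.001, 0.0, -1.0]]
force: [-0.3, 1.1, -1.1]
opening: 0.134
grasp_force: 30.0
```

{"name": "jog_arm", "arguments": {
  "delta_pos": [
    [0.01,-0.1,0],
    [0.01,-0.2,0],
    [0.01,-0.2,0]
  ],
  "turn": [0,0,0],
  "grip": [1,1,1]
}}

```text
time_s: 13.88
position: [0.5164, -0.3181, 0.175]
tcp_rot: [[-0.065, 0.998, 0.0], [0.998, 0.065, -0.0], [-0.0, 0.0, -1.0]]
force: [-0.1, 1.2, 0.1]
opening: 0.138
grasp_force: 30.0
```

{"name": "jog_arm", "arguments": {
  "delta_pos": [
    [0.01,-0.1,0],
    [0.01,-0.2,0],
    [0.01,-0.2,0]
  ],
  "turn": [0,0,0],
  "grip": [1,1,1]
}}

```text
time_s: 14.25
position: [0.5165, -0.3201, 0.1749]
tcp_rot: [[-0.065, 0.998, 0.0], [0.998, 0.065, -0.0], [-0.0, 0.0, -1.0]]
force: [-0.9, 1.7, -0.2]
opening: 0.133
grasp_force: 30.0
```

{"name": "jog_arm", "arguments": {
  "delta_pos": [
    [0.01,-0.1,0],
    [0.02,-0.2,0],
    [0.02,-0.2,0]
  ],
  "turn": [0,0,0],
  "grip": [1,1,1]
}}

```text
time_s: 14.62
position: [0.5166, -0.3221, 0.1749]
tcp_rot: [[-0.065, 0.998, 0.0], [0.998, 0.065, -0.0], [-0.0, 0.0, -1.0]]
force: [-0.7, 1.1, -1.0]
opening: 0.132
grasp_force: 30.0
```

Run:
```python
from rig import *
import cv2,numpy as np
s=read_state();print(s['force'],s['moment'])
t=capture('top')['color'];v=capture('scene')['color']
cv2.imwrite('pics/s3.png',cv2.resize(v[190:310,235:395],(800,600),interpolation=cv2.INTER_CUBIC))
```

```text
[-0.67275239  1.12981881 -1.0054598 ] [ 0.13549786 -0.15321333  0.02212604]
```

View pics/s3.png

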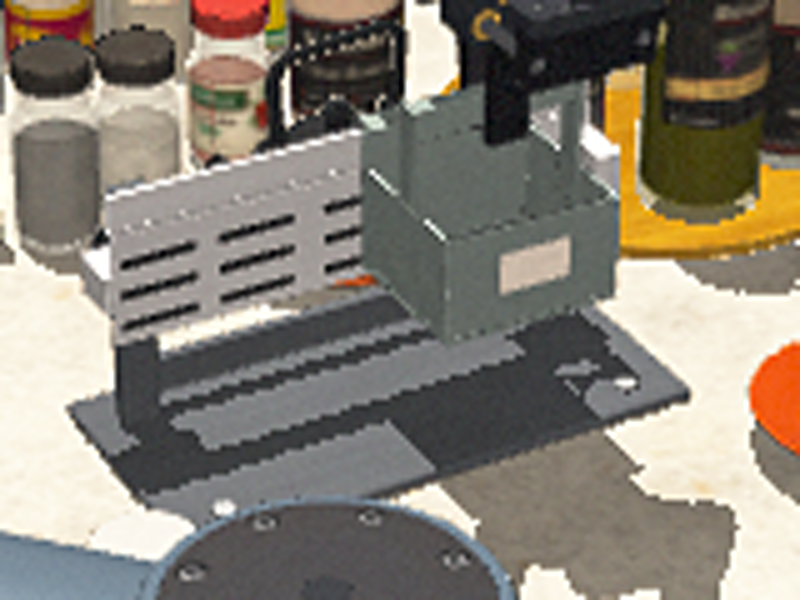

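The scene view shows the bin hooked and level, its right side at about x=615, just reaching the bumper. Continuing in small steps.

{"name": "jog_arm", "arguments": {
  "delta_pos": [
    [0.01,-0.1,0],
    [0.02,-0.2,0],
    [0.02,-0.2,0]
  ],
  "turn": [0,0,0],
  "grip": [1,1,1]
}}

```text
time_s: 15.1
position: [0.5168, -0.3237, 0.175]
tcp_rot: [[-0.065, 0.998, -0.0], [0.998, 0.065, 0.0], [0.0, -0.0, -1.0]]
force: [0.1, 3.0, 1.0]
opening: 0.135
grasp_force: 30.0
```

{"name": "jog_arm", "arguments": {
  "delta_pos": [
    [0.01,-0.1,0],
    [0.02,-0.2,0],
    [0.02,-0.2,0]
  ],
  "turn": [0,0,0],
  "grip": [1,1,1]
}}

```text
time_s: 15.48
position: [0.5167, -0.3249, 0.175]
tcp_rot: [[-0.065, 0.998, -0.001], [0.998, 0.065, 0.002], [0.002, -0.001, -1.0]]
force: [-2.0, 4.1, 2.4]
opening: 0.133
grasp_force: 30.1
```

{"name": "jog_arm", "arguments": {
  "delta_pos": [
    [0,-0.1,0.02],
    [0,-0.2,0.02],
    [0,-0.2,0.02],
    [0,-0.2,0.02]
  ],
  "turn": [0,0,0,0],
  "grip": [1,1,1,1]
}}

```text
time_s: 15.98
position: [0.5167, -0.3262, 0.1752]
tcp_rot: [[-0.065, 0.998, -0.001], [0.998, 0.065, 0.003], [0.003, -0.001, -1.0]]
force: [-1.4, 6.4, 3.3]
opening: 0.131
grasp_force: 30.1
```

{"name": "jog_arm", "arguments": {
  "delta_pos": [
    [0,0,0],
    [0,0.1,0],
    [0,0.15,0],
    [0,0.15,0]
  ],
  "turn": [0,0,0,0],
  "grip": [1,1,1,1]
}}

```text
time_s: 16.48
position: [0.5168, -0.326, 0.1751]
tcp_rot: [[-0.065, 0.998, -0.0], [0.998, 0.065, 0.001], [0.001, -0.0, -1.0]]
force: [-0.9, 4.6, 2.4]
opening: 0.136
grasp_force: 30.1
```

{"name": "jog_arm", "arguments": {
  "delta_pos": [
    [0,0.1,0],
    [0,0.2,0],
    [0,0.2,0],
    [0,0.2,0]
  ],
  "turn": [0,0,0,0],
  "grip": [1,1,1,1]
}}

```text
time_s: 16.98
position: [0.5172, -0.3251, 0.1751]
tcp_rot: [[-0.065, 0.998, 0.001], [0.998, 0.065, -0.001], [-0.001, 0.0, -1.0]]
force: [-0.3, 0.8, -1.1]
opening: 0.135
grasp_force: 30.0
```

Now release in small opening steps.

{"name": "jog_arm", "arguments": {
  "delta_pos": [
    [0,0,0],
    [0,0,0],
    [0,0,0],
    [0,0,0],
    [0,0,0],
    [0,0,0],
    [0,0,0],
    [0,0,0]
  ],
  "turn": [0,0,0,0,0,0,0,0],
  "grip": [0.86,0.84,0.82,0.78,0.72,0.66,0.6,0.6]
}}

```text
time_s: 17.98
position: [0.517, -0.3244, 0.1751]
tcp_rot: [[-0.065, 0.998, -0.0], [0.998, 0.065, 0.0], [0.0, -0.0, -1.0]]
force: [0.0, -0.2, -0.5]
opening: 0.387
grasp_force: 0.0
```

{"name": "jog_arm", "arguments": {
  "delta_pos": [
    [0,0,0.5],
    [0,0,1.5],
    [0,0,3],
    [0,0,5],
    [0,0,8],
    [-2,4,10],
    [-4,9,11],
    [-5,14,11],
    [-5,19,11],
    [-5,24,11],
    [-5,24,11]
  ],
  "turn": [0,0,0,0,0,0,0,0,0,0,0],
  "grip": [0.6,0.6,0.6,0.6,0.6,0.6,0.6,0.6,0.6,0.6,0.6]
}}

```text
time_s: 19.35
position: [0.4665, -0.0814, 0.2864]
tcp_rot: [[-0.07, 0.998, 0.001], [0.998, 0.07, 0.0], [0.0, 0.001, -1.0]]
force: [-0.4, -0.5, -0.4]
opening: 0.402
grasp_force: 0.0
```

Run:
```python
from rig import *
import cv2,numpy as np
s=read_state();print(s['time_s'],s['force'],np.abs(s['qvel']).max())
t=capture('top')['color'];v=capture('scene')['color']
a=cv2.resize(t[160:250,320:440],(400,300),interpolation=cv2.INTER_CUBIC);b=cv2.resize(v[190:310,265:395],(400,300),interpolation=cv2.INTER_CUBIC)
a=cv2.resize(a,(400,400));b=cv2.resize(b,(400,400))
cv2.imwrite('pics/end.png',np.hstack([a,b]))
```

```text
19.35 [-0.38295309 -0.50155933 -0.41662442] 3.2771624868268807
```

View pics/end.png

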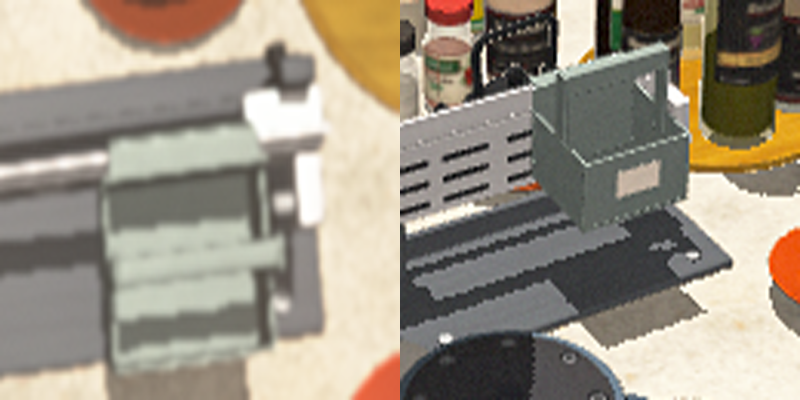

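The final picture shows the bin hanging level on the rail, with the lip over the edge at (185,150). Its right side touches the bumper, about 1 px further right than at first contact. Nothing else has moved. Settling, then handing in.

{"name": "jog_arm", "arguments": {
  "delta_pos": [
    [0,0,0],
    [0,0,0],
    [0,0,0],
    [0,0,0]
  ],
  "turn": [0,0,0,0],
  "grip": [0.6,0.6,0.6,0.6]
}}

```text
time_s: 19.95
position: [0.467, -0.0848, 0.285]
tcp_rot: [[-0.064, 0.998, -0.0], [0.998, 0.064, 0.0], [0.0, -0.0, -1.0]]
force: [-0.1, -0.2, 0.3]
opening: 0.402
grasp_force: 0.0
```

```bash
python3 -c "
from rig import *
print(hand_in())"
```

```text
the job is handed in; nothing more can be done
None
```

The bin is hooked on the rail, was slid right until it pressed lightly on the bumper (about 6 N at the wrist), then released; it looked level and against the bumper in the last picture, and I handed the job in at about 20 s, with no verdict returned.

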